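# Make up two clamping kits for the drill press

## Task

Make up the two set-up kits for the drill press from the steel parts on the bench. In the tray with two compartments, put the V-block in the large compartment and the tall slim sleeve in the small one; in the tray with three compartments, put the stepped block in the large compartment and the hexagon nut and the short wide collar in the two small ones, one in each, whichever way round. Every part must end up the same way up as it started, flat on the floor of its compartment, and the spanner, the black block and the tin must stay where they are.

Things in the scene. Friction and masses are not known exactly. Their poses are not given: they have to be found in the camera images.
- tray2: Tray with TWO compartments, blue plastic with a darker blue floor, fixed to the bench, 78 (x) x 148 (y) x 14 mm high, walls and divider 4 mm thick, floor 4 mm thick. Origin: centre of its underside; y along its length, z up. Large compartment: 70 (x) x 78 (y) mm inside, centre at x = 0, y = -31 mm. Small compartment: 70 x 58 mm, centre at x = 0, y = +41 mm.
- tray3: Tray with THREE compartments, same blue plastic, fixed, 78 (x) x 226 (y) x 14 mm high, walls and dividers 4 mm thick, floor 4 mm thick. Origin: centre of its underside; y along its length, z up. Large compartment: 70 (x) x 88 (y) mm inside, centre at x = 0, y = -65 mm. Two small compartments, each 70 x 61 mm: centres at x = 0, y = +13.5 mm and x = 0, y = +78.5 mm.
- v_block: Loose steel V-block, 50 (x) x 40 (y) x 40 mm high, about 0.5 kg, with a 26 mm wide, 13 mm deep V groove along x in its top. Its four sides are flat and upright. Origin: centre of its underside; z up.
- sleeve: Loose tall slim steel sleeve (tube) standing on end, 34 mm outside diameter, 22 mm bore, 60 mm high, about 0.25 kg. Origin: centre of its underside; z up along its axis.
- step_block: Loose stepped steel clamping block, 64 (x) x 30 (y) x 45 mm high, about 0.35 kg: four steps, each 16 mm long, rise towards +x, 15, 25, 35 and 45 mm high. Sides across y flat and upright. Origin: centre of its underside (middle of the 64 x 30 mm footprint); the centre of mass lies 7 mm towards +x; the third step (35 mm high) is centred at x = +8 mm. z up.
- hex_nut: Loose large hexagon nut of steel standing on its face, 36 mm across flats (42 mm over corners), 34 mm high, about 0.2 kg, dark bore on top. Origin: centre of its underside; one pair of flats faces along +x and -x, the others every 60 degrees; z up.
- collar: Loose short wide steel collar (ring) lying flat, 44 mm outside diameter, 26 mm bore, 30 mm high, about 0.2 kg. Origin: centre of its underside; z up along its axis.
- spanner: Bystander, to be left alone: open-ended spanner 160 mm long lying on the bench at one side. Origin: underneath its middle.
- black_block: Bystander, to be left alone: black block with a channel in its top, 70 (x) x 90 (y) x 48 mm high. Origin: centre of its underside.
- tin: Bystander, to be left alone: closed bare metal tin, 66 mm diameter, 65 mm high, beyond the trays. Origin: centre of its underside.

How it is judged (in metres and radians):
At the end, for the whole second after the job is handed in: V-block in the large, sleeve in the small compartment of the two-compartment tray; stepped block in the large, nut and collar one each in the small compartments of the other; each inside the walls, on the floor within 4 mm, upright within 0.1 rad, released, at rest (x of v_block in the frame of tray2 between -0.022 and 0.022 m and y of v_block in the frame of tray2 between -0.052 and -0.01 m and z of v_block in the frame of tray2 between 0.001 and 0.008 m and angle between each of v_block, sleeve, step_block's own z axis and vertical below 0.1 rad and x of sleeve in the frame of tray2 between -0.022 and 0.022 m and y of sleeve in the frame of tray2 between 0.023 and 0.059 m and z of sleeve in the frame of tray2 between 0.001 and 0.008 m and x of step_block in the frame of tray3 between -0.022 and 0.022 m and y of step_block in the frame of tray3 between -0.096 and -0.034 m and z of step_block in the frame of tray3 between 0.001 and 0.008 m and ((x of hex_nut in the frame of tray3 between -0.022 and 0.022 m and y of hex_nut in the frame of tray3 between -0.0045 and 0.0315 m and z of hex_nut in the frame of tray3 between 0.001 and 0.008 m and angle between each of hex_nut, collar's own z axis and vertical below 0.1 rad and x of collar in the frame of tray3 between -0.022 and 0.022 m and y of collar in the frame of tray3 between 0.0605 and 0.0965 m and z of collar in the frame of tray3 between 0.001 and 0.008 m) or (x of hex_nut in the frame of tray3 between -0.022 and 0.022 m and y of hex_nut in the frame of tray3 between 0.0605 and 0.0965 m and z of hex_nut in the frame of tray3 between 0.001 and 0.008 m and angle between each of hex_nut, collar's own z axis and vertical below 0.1 rad and x of collar in the frame of tray3 between -0.022 and 0.022 m and y of collar in the frame of tray3 between -0.0045 and 0.0315 m and z of collar in the frame of tray3 between 0.001 and 0.008 m)) and linear speed of each of v_block, step_block, hex_nut, sleeve, collar below 0.02 m/s and angular speed of each of v_block, step_block, hex_nut, sleeve, collar below 0.2 rad/s); the robot touches nothing.
It fails at once if the spanner is shifted by more than 25 mm (distance of spanner from where it was at the start of the episode above 0.025 m).
It fails at once if the black block is shifted by more than 25 mm (distance of black_block from where it was at the start of the episode above 0.025 m).
It fails at once if the tin is shifted by more than 25 mm (distance of tin from where it was at the start of the episode above 0.025 m).
It also fails if it takes over 122 s, if anything falls off the work surface, if the arm or the gripper's body presses on something with over 40 N, if the wrist force passes 120 N, or if a joint passes its speed limit or range.

## Robot

A 6-joint arm with a two-finger parallel gripper is mounted at the origin on the work surface. World frame = base frame: x ahead of the robot, y to its left, z up, the work surface at z = 0. Lengths are in mm, angles in degrees, forces in N, time in s.
With the tool pointing down it reaches from about 350 to 850 mm from the base axis. Payload 8.1 kg.
Tool frame: the origin (TCP) lies at the very end of the fingers, on their centre line; the grasp point (between the pads) lies 19 mm behind it; z points along the fingers, y is the line along which they close (so a half turn about z gives the same grasp; the last joint's range is limited). The gripper opens to 85 mm and grips with 20 to 120 N. Pads are 22 mm wide; open, the fingers measure 114 mm over their backs; the gripper's body (76 mm by 85 mm) begins 54 mm behind the grasp point. The pads swing forward as they close: fully open they stand 13 mm farther back than shut.
Start: joints at [-70.268, 7.471, 85.268, -0, 87.261, -4.893], TCP at [250.033, -545.425, 231.292] pointing down, gripper open.
Joint ranges: [-169.43, 169.43], [-51.17, 129.36], [1.28, 143.12], [-76.62, 256.62], [0, 156.53], [-152.29, 152.29]. Speed limits (degrees/s): [136.94, 136.94, 159.86, 180, 180, 180].

## Interface

Orientations are given as [roll, pitch, yaw] about the fixed x, y, z axes, in that order (R = Rz(yaw) Ry(pitch) Rx(roll)).
In Python, from bench import status, viewer, job gives the robot as it stands.
- The arm moves only by the tool arm_command, never from a script. Its argument "targets" is a list that holds one entry, the list of rows, each a list of 7 numbers: the shift along the world's x, y, z in m, then the turn, a rotation vector about the world's x, y, z in rad, then the opening, from -1 (shut) to 1 (fully open). In form: [[[dx, dy, dz, rx, ry, rz, gripper], ...]]. A call has 1 to 10 rows; each row shifts and turns the commanded pose from where the row before left it; what a row does not reach is not made up. A row lasts 1/8 s, in which the tool goes at most 62.5 mm and 10.7 degrees, less where a joint would pass 70% of its speed; a pose out of reach is approached as far as the arm can. A call with a gripper value outside its range is refused whole. The fingers move at their own pace and stop on an object; "force" is the grip in N (left out, the last holds). Time passes only in rows, so rows that do not move let the fingers close. It gives the time, the measured TCP pose, the force, the opening and the grip force at its end, in the units of the state.
- status.sense(): the state, without advancing time (a new reading comes with each control period).
- viewer.snapshot(name): name is "scene" or "side" or "wrist"; returns the picture (384x512x3 uint8, red, green, blue); there is no depth.
- viewer.camera_model(name): a dict with "vertical_fov" (degrees; the focal length in pixels is half the picture's height over the tangent of half this angle, whatever the lens; pixels are square), "cx", "cy" (the principal point, pixels), "xyz" and "attitude" of the camera in the world. Camera axes: x right, y down, z forward; pixel columns grow to the right and rows downward; lengths in mm; the calibration is good to about 2 mm. A picture is of the moment at which its call begins: read the wrist's pose just before it. camera_model takes no time and is no camera call; for the wrist camera it gives the pose at the moment of the call.
- job.hand_in(): hands the job in; it is judged then, once.
The state is a dict: "time": time; "joint_pos": joint angles; "qd": joint speeds; "joint_efforts": joint torques, N m; "tool_pos": TCP position; "tcp_rot": TCP orientation; "ft_force": force on the tool from outside, world axes, zero at the start; "wrist_torque": the same for the moment, N m; "finger_gap": finger opening in mm; "grip_force": force on a finger pad.
Only numpy, scipy, OpenCV 4.12 (cv2) and the standard library are available. Lean on these libraries where they do the work, as an engineer would, in place of code of your own. Each camera call takes 0.05 s, during which the arm holds its last target. There are 200 camera calls.

## Working session

There is one attempt and no reset: what is moved stays moved. The work goes in short steps, Python scripts to look and compute and a tool call to move; the robot and the scene stay as the last step left them, time stands still between calls to the robot, and variables do not carry over. Pictures are saved under pics/ and viewed, at most 14 in all, crops included, and the job is handed in when it is done.

Besides the shell and the picture viewer there is one more tool, called after "Emit:" in YAML: its name, and indented under it one key for each argument. arm_command: Moves the arm, as the interface text tells. Its arguments: {"type":"object","properties":{"targets":{"type":"array"},"force":{"type":"number"}},"required":["targets"]}

```bash
ls; mkdir -p pics; python3 - <<'E'
from bench import status, viewer
import cv2
s=status.sense(); print(s)
for n in("scene","side","wrist"):
    m=viewer.camera_model(n); print(n,m)
    im=viewer.snapshot(n); cv2.imwrite(f"pics/{n}0.png",im[:,:,::-1])
E
```

```text
pics
{'time': 0.0, 'joint_pos': array([-7.02669110e+01,  7.51623784e+00,  8.53307960e+01,  7.24199955e-04,
        8.72624397e+01, -4.89471141e+00]), 'qd': array([ 0.00214365,  0.10293366, -0.02992855, -0.10341583, -0.03174456,
       -0.03889406]), 'joint_efforts': array([-6.99792654e-04, -5.69409692e+01, -5.00549376e+01, -3.43606380e-04,
        1.50667765e-02, -5.98521365e-05]), 'tool_pos': array([ 249.84952059, -544.87996655,  230.21813436]), 'tcp_rot': array([-1.79890987e+02, -1.00614895e-02,  2.46277556e+01]), 'ft_force': array([ 0.02075435, -0.7720202 , -0.38556657]), 'wrist_torque': array([0.0039914 , 0.02043851, 0.03919654]), 'grip_force': 0.0, 'finger_gap': 85.5738860322604}
scene {'vertical_fov': 49.85109658969407, 'cx': 266.1101514452948, 'cy': 199.30159827094218, 'xyz': array([1133.98219637, -956.80065011,  753.94058634]), 'attitude': array([-123.27337186,   -0.73914614,   31.72486663])}
side {'vertical_fov': 54.77724590938688, 'cx': 247.51425374880807, 'cy': 189.7438570207029, 'xyz': array([510.47254111, 709.26748064, 748.54246846]), 'attitude': array([-134.32328922,   -0.64656121, -172.61126523])}
wrist {'vertical_fov': 67.3281242229795, 'cx': 259.5432746817255, 'cy': 187.57499525381607, 'xyz': array([ 312.48340954, -515.02286906,  374.65935498]), 'attitude': array([ 1.63952049e+02,  6.27135176e-02, -6.53730794e+01])}
```

```bash
python3 - <<'E'
import cv2,numpy as np
a=[cv2.imread(f"pics/{n}0.png") for n in("scene","side")]
for n,i in zip("ab",a): cv2.imwrite(f"pics/v{n}.png",cv2.resize(i,(768,576),interpolation=cv2.INTER_CUBIC))
E
```

```text
(no output)
```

View pics/va.png

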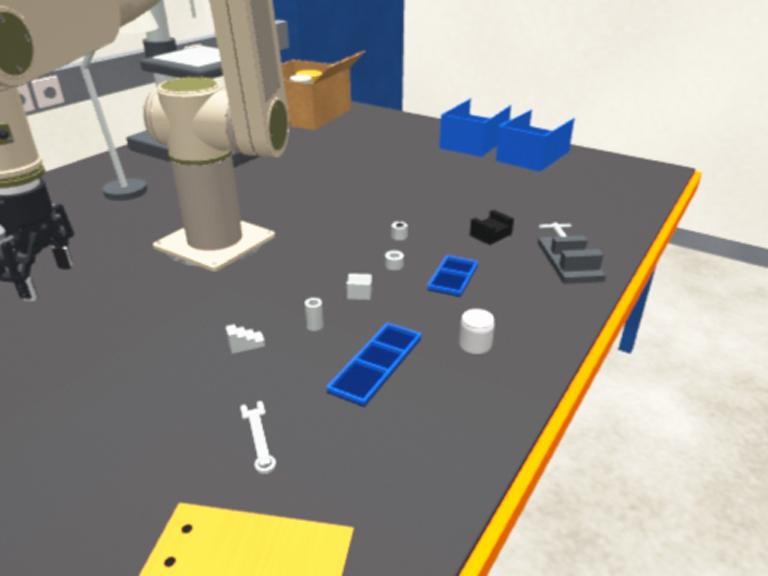

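View pics/vb.png

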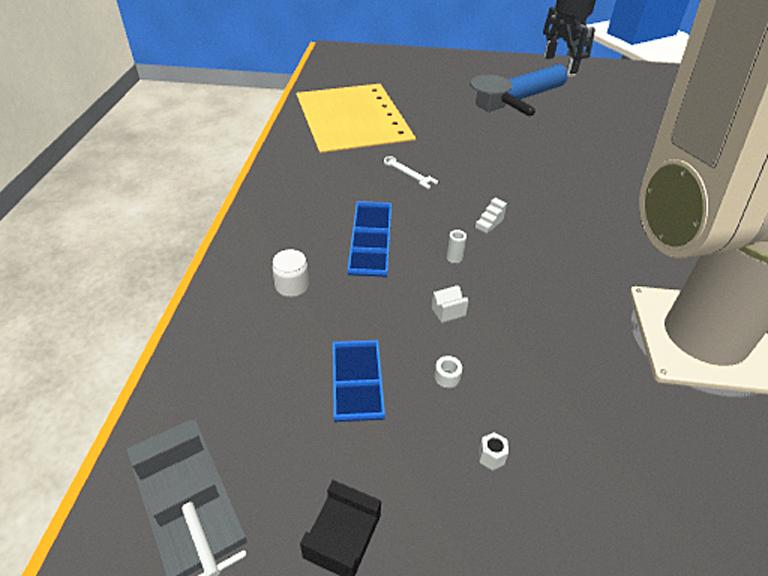

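The side view (768-wide scale) shows every item:
- Loose parts: step block (491,216), sleeve (456,246), V-block (450,304), collar (448,371) and nut (494,451).
- Trays: tray3 (370,238) and tray2 (358,381).
- Bystanders: tin (290,272), black block (342,528) and spanner (410,172).

The scene view shows the same items. I'll triangulate them next.

```bash
cat > h.py <<'E'
import numpy as np,cv2
from scipy.spatial.transform import Rotation as R
def rays(m,uv):
    f=192/np.tan(np.radians(m["vertical_fov"]/2)); uv=np.atleast_2d(uv).astype(float)
    d=np.c_[(uv[:,0]-m["cx"])/f,(uv[:,1]-m["cy"])/f,np.ones(len(uv))]
    return R.from_euler("xyz",m["attitude"],degrees=True).apply(d)
def plane(m,uv,z):
    d=rays(m,uv); o=np.asarray(m["xyz"]); return (o+d*((z-o[2])/d[:,2])[:,None])[:,:2]
def tri(m1,p1,m2,p2):
    A=np.zeros((3,3));b=np.zeros(3);L=[]
    for m,p in((m1,p1),(m2,p2)):
        d=rays(m,p)[0];d/=np.linalg.norm(d);P=np.eye(3)-np.outer(d,d);A+=P;b+=P@m["xyz"];L.append((P,m["xyz"]))
    x=np.linalg.solve(A,b); return x,[np.linalg.norm(P@(x-o)) for P,o in L]
def grey(im):  # rgb
    h=cv2.cvtColor(im,cv2.COLOR_RGB2HSV); return ((h[...,1]<45)&(h[...,2]>125)).astype(np.uint8)
def blue(im):
    i=im.astype(int); return ((i[...,2]>i[...,0]+50)&(i[...,2]>90)).astype(np.uint8)
def blobs(mask,amin=60):
    c,_=cv2.findContours(mask,cv2.RETR_EXTERNAL,cv2.CHAIN_APPROX_NONE)
    out=[]
    for k in c:
        a=cv2.contourArea(k)
        if a<amin: continue
        M=cv2.moments(k); out.append((np.array([M["m10"]/a,M["m01"]/a]),a,k))
    return out
E
python3 - <<'E'
from h import *
from bench import viewer
np.set_printoptions(precision=1,suppress=True)
for n,z in(("side",20),("scene",20)):
    im=cv2.imread(f"pics/{n}0.png")[:,:,::-1].copy(); m=viewer.camera_model(n)
    for nm,mk,zz in(("grey",grey(im),20),("blue",blue(im),7)):
        for c,a,k in blobs(mk):
            p=plane(m,c,zz)[0]
            if 250<p[0]<900 and abs(p[1])<500:
                print(n,nm,c,a,p,cv2.boundingRect(k))
                if nm=="blue":
                    q=cv2.approxPolyDP(cv2.convexHull(k),4,True)[:,0]; print(q.tolist(),plane(m,q,14).tolist())
m1=viewer.camera_model("side");m2=viewer.camera_model("scene")
E
```

```text
side grey [136.6 362.3] 503.5 [746.6 463. ] (121, 334, 43, 50)
side grey [329.  300.2] 340.0 [379.9 282.7] (320, 288, 19, 26)
side grey [298.4 247.3] 297.0 [449.9 149.8] (290, 237, 19, 22)
side grey [299.2 202.2] 406.0 [452.4  -3.3] (288, 190, 24, 25)
side grey [193.1 181.4] 602.5 [757.6 -43.6] (181, 166, 24, 32)
side grey [303.8 163.6] 200.5 [ 443.4 -168.2] (298, 153, 13, 23)
side grey [327.4 143.5] 253.5 [ 369.5 -280.6] (317, 131, 21, 25)
side grey [273.  114.3] 150.0 [ 557.9 -425.7] (256, 104, 36, 22)
side blue [237.9 253.9] 1657.0 [594.3 179.8] (222, 226, 35, 55)
[[251, 226], [256, 278], [223, 280], [222, 228]] [[572.8660398210251, 93.75492461635326], [542.7458080277667, 245.3794622734519], [616.366369237025, 260.7302560175653], [645.6933931618526, 110.63640076702143]]
side blue [246.6 159.2] 1179.5 [ 620.3 -180.1] (232, 134, 29, 50)
[[260, 135], [257, 183], [232, 182], [238, 134]] [[591.3247837277537, -303.4374901904075], [575.4018229676034, -69.22780487455748], [647.616291003306, -63.24899323785587], [664.9492565748126, -298.43257322036493]]
scene grey [172.4 291.7] 467.5 [ 577
[... 273 characters left out ...]
30, 182, 18, 18)
scene grey [262.4 172.5] 137.0 [450.6 141.5] (256, 166, 14, 14)
scene grey [265.9 153. ] 113.5 [379.8 279.9] (260, 147, 12, 13)
scene blue [248.9 242.1] 1591.0 [ 619.1 -198.7] (217, 215, 64, 56)
[[280, 221], [242, 270], [218, 261], [257, 215]] [[647.336215958433, -71.553074246248], [671.9863271660803, -309.94651793665116], [598.7592084700378, -315.68749293720543], [571.9149345572816, -82.90843113559629]]
scene blue [301.4 183. ] 578.5 [592.7 172.6] (285, 170, 34, 27)
[[318, 174], [307, 196], [285, 192], [297, 170]] [[619.0328022830884, 250.83235686868602], [652.4630810991403, 97.86883152103337], [578.9278132468986, 79.85966537966647], [541.3169284541127, 235.49339675766214]]
```

Emit:
arm_command:
  targets:
    - [[0.023,0.0375,0.003,0,0,-0.043,1],[0.023,0.0375,0.003,0,0,-0.043,1],[0.023,0.0375,0.003,0,0,-0.043,1],[0.023,0.0375,0.003,0,0,-0.043,1],[0.023,0.0375,0.003,0,0,-0.043,1],[0.023,0.0375,0.003,0,0,-0.043,1],[0.023,0.0375,0.003,0,0,-0.043,1],[0.023,0.0375,0.003,0,0,-0.043,1],[0.023,0.0375,0.003,0,0,-0.043,1],[0.023,0.0375,0.003,0,0,-0.043,1]]

```text
time: 1.4
tool_pos: [480.5, -169.1, 261.2]
tcp_rot: [-180.0, 0.0, -0.1]
ft_force: [0.2, 0.0, 0.8]
finger_gap: 85.5
grip_force: 0.0
```

Emit:
arm_command:
  targets:
    - [[0,0,0,0,0,0,1],[0,0,0,0,0,0,1]]

```text
time: 1.65
tool_pos: [479.7, -170.6, 261.0]
tcp_rot: [180.0, 0.0, 0.1]
ft_force: [0.1, -0.1, 0.3]
finger_gap: 85.6
grip_force: 0.0
```

```bash
cat > shot.py <<'E'
from h import *
import sys,pickle
from bench import viewer,status
s=status.sense();m=viewer.camera_model("wrist");im=viewer.snapshot("wrist")
n=sys.argv[1];cv2.imwrite(f"pics/{n}.png",im[:,:,::-1]);pickle.dump((m,s),open(f"{n}.pkl","wb"))
print(s["time"],s["tool_pos"],s["tcp_rot"],s["finger_gap"],m["xyz"])
E
python3 shot.py w1; rm -f pics/v*.png; python3 -c "
import cv2;cv2.imwrite('pics/w1v.png',cv2.resize(cv2.imread('pics/w1.png'),(768,576),interpolation=cv2.INTER_CUBIC))"
```

```text
1.65 [ 479.71911036 -170.61364385  260.97705115] [1.79990263e+02 4.42065036e-02 5.03658297e-02] 85.64970300880819 [ 548.75426541 -169.61639273  405.21550104]
```

View pics/w1v.png

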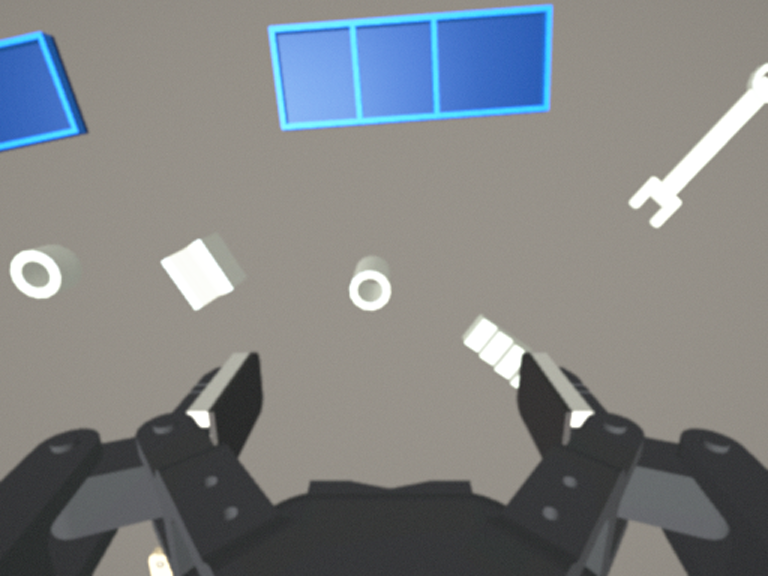

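Wrist view (768 scale): tray3 corners at (270,27), (552,5), (550,110) and (283,130). The sleeve's top ring is at (370,288), the V-block top at (205,272), the collar at (37,273), and the step block is half hidden by a finger at (495,350). Next I'll go to a view where the step block is clear of the finger, and measure from w1.

Emit:
arm_command:
  targets:
    - [[-0.035,-0.02,-0.01,0,0,0,1],[-0.035,-0.02,-0.01,0,0,0,1],[-0.035,-0.02,-0.01,0,0,0,1],[-0.035,-0.02,-0.01,0,0,0,1],[-0.03,-0.02,-0.01,0,0,0,1],[0,0,0,0,0,0,1],[0,0,0,0,0,0,1]]

```text
time: 2.58
tool_pos: [309.8, -270.9, 211.5]
tcp_rot: [180.0, -0.0, -0.1]
ft_force: [-0.8, 0.2, -0.2]
finger_gap: 85.4
grip_force: 0.0
```

```bash
python3 shot.py w2; cat > meas.py <<'E'
from h import *
import sys,pickle
np.set_printoptions(precision=1,suppress=True)
n=sys.argv[1];T=int(sys.argv[2]) if len(sys.argv)>2 else 215
m,s=pickle.load(open(f"{n}.pkl","rb"));im=cv2.imread(f"pics/{n}.png")[:,:,::-1].copy()
top=(im.min(2)>T).astype(np.uint8)
for c,a,k in blobs(top,80):
    o=[]
    for z in(60,45,40,34,30):
        p=plane(m,k[:,0],z).astype(np.float32); r=cv2.minAreaRect(p); e=cv2.minEnclosingCircle(p)
        o.append(f"z{z} c({r[0][0]:.0f},{r[0][1]:.0f}) {r[1][0]:.0f}x{r[1][1]:.0f} a{r[2]:.0f}")
    print(c*1.5,a,cv2.boundingRect(k),"|".join(o))
for c,a,k in blobs(blue(im),800):
    q=cv2.approxPolyDP(cv2.convexHull(k),5,True)[:,0]
    r=cv2.minAreaRect(plane(m,k[:,0],14).astype(np.float32)); print("blue",c*1.5,a,(q*1.5).tolist(),plane(m,q,14).tolist(),r)
E
python3 meas.py w1; python3 meas.py w2; python3 -c "
import cv2;cv2.imwrite('pics/w2v.png',cv2.resize(cv2.imread('pics/w2.png'),(768,576),interpolation=cv2.INTER_CUBIC))"
```

```text
2.575 [ 309.82721897 -270.87709354  211.50106088] [ 1.79995055e+02 -2.77925439e-02 -1.24928679e-01] 85.42630217217334 [ 378.68769336 -270.1232156   355.87710761]
[158.6 565.3] 141.5 (99, 370, 15, 14) z60 c(147,66) 26x20 a0|z45 c(129,76) 27x21 a0|z40 c(124,79) 27x21 a0|z34 c(117,83) 28x21 a0|z30 c(112,86) 28x21 a0
[578.4 417.3] 84.5 (380, 274, 15, 11) z60 c(319,-345) 16x18 a0|z45 c(309,-352) 16x19 a0|z40 c(305,-355) 17x19 a0|z34 c(301,-358) 17x19 a0|z30 c(299,-360) 17x19 a0
[200.3 417.4] 87.0 (125, 274, 15, 11) z60 c(319,5) 16x18 a0|z45 c(309,12) 16x19 a0|z40 c(305,15) 17x19 a0|z34 c(301,18) 17x19 a0|z30 c(299,20) 17x20 a0
[494.7 347.7] 773.5 (310, 212, 39, 41) z60 c(388,-263) 57x30 a49|z45 c(381,-267) 60x31 a49|z40 c(379,-268) 60x31 a49|z34 c(376,-270) 61x32 a49|z30 c(374,-271) 62x32 a49
[369.1 289.5] 542.5 (233, 180, 27, 27) z60 c(442,-153) 34x33 a0|z45 c(437,-152) 36x34 a0|z40 c(436,-152) 36x35 a0|z34 c(434,-152) 37x35 a0|z30 c(433,-151) 37x36 a0
[ 35.  273.6] 786.0 (7, 167, 34, 32) z60 c(455,123) 40x40 a37|z45 c(451,135) 42x42 a37|z40 c(450,140) 42x42 a37|z34 c(448,145) 43x43 a37|
[... 1243 characters left out ...]
17x15 a90|z30 c(162,-435) 17x15 a90
[200.3 417.4] 87.0 (125, 274, 15, 11) z60 c(182,-120) 15x13 a90|z45 c(172,-113) 16x14 a90|z40 c(169,-110) 16x14 a90|z34 c(165,-107) 17x15 a90|z30 c(162,-105) 17x15 a90
[401.2 172.1] 1778.5 (235, 86, 66, 59) z60 c(369,-278) 61x30 a55|z45 c(368,-279) 64x32 a55|z40 c(368,-279) 65x32 a55|z34 c(368,-279) 67x33 a55|z30 c(368,-279) 67x34 a55
[10.  62.5] 455.5 (0, 17, 19, 43) z60 c(437,-37) 16x36 a76|z45 c(440,-25) 17x38 a76|z40 c(440,-21) 17x39 a76|z34 c(442,-17) 18x40 a76|z30 c(442,-14) 18x40 a76
[198.9  50.3] 1110.0 (114, 14, 38, 40) z60 c(442,-153) 34x33 a90|z45 c(445,-147) 36x34 a90|z40 c(446,-145) 36x35 a90|z34 c(448,-143) 37x35 a90|z30 c(449,-141) 37x36 a90
```

View pics/w2v.png

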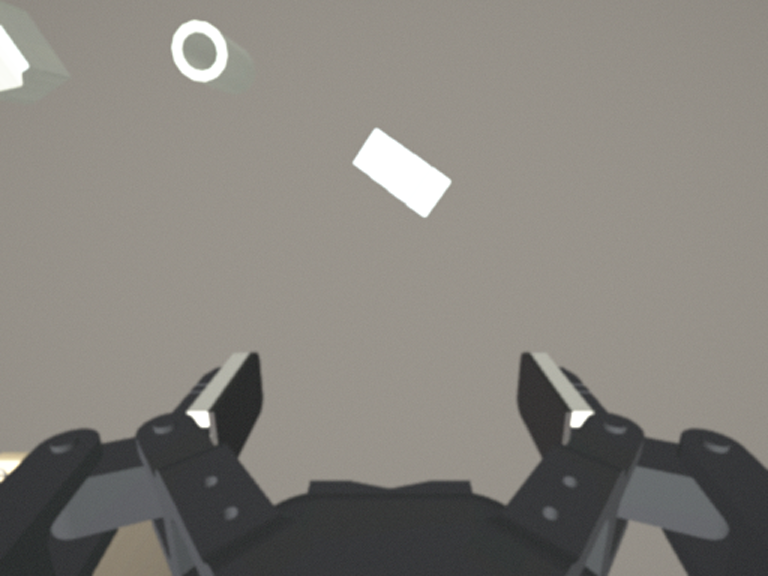

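The step block lies nearly under the camera, at 768-scale (401,172), measuring 64x31 mm at z=45, which fits. Its centre is about (368,-279) with the long axis at 55°; both fixed views show the tall end towards -x/-y. I'll grip it over its centre of mass at (364,-285) with yaw 55.

Emit:
arm_command:
  targets:
    - [[0.009,-0.0023,-0.02,0,0,0.16,1],[0.009,-0.0023,-0.02,0,0,0.16,1],[0.009,-0.0023,-0.02,0,0,0.16,1],[0.009,-0.0023,-0.02,0,0,0.16,1],[0.009,-0.0023,-0.02,0,0,0.16,1],[0.009,-0.0023,-0.02,0,0,0.16,1],[0,0,0,0,0,0,1],[0,0,0,0,0,0,1]]

```text
time: 3.62
tool_pos: [364.5, -284.1, 92.0]
tcp_rot: [180.0, 0.0, 54.8]
ft_force: [0.2, -0.1, 0.2]
finger_gap: 85.5
grip_force: 0.0
```

```bash
python3 shot.py w3; python3 meas.py w3 235; python3 -c "
import cv2;cv2.imwrite('pics/w3v.png',cv2.imread('pics/w3.png'))"
```

```text
3.625 [ 364.50556379 -284.11736191   92.04070527] [1.79978594e+02 4.85219872e-03 5.48440622e+01] 85.47741016321831 [ 403.62599065 -225.78581697  236.3535866 ]
[392.1 344.3] 862.0 (240, 219, 43, 22) z60 c(359,-292) 15x28 a55|z45 c(355,-297) 16x30 a55|z40 c(354,-299) 17x31 a55|z34 c(352,-302) 17x32 a55|z30 c(351,-303) 18x33 a55
[738.4 322.8] 1103.5 (465, 194, 47, 43) z60 c(488,-371) 29x30 a51|z45 c(495,-383) 31x32 a51|z40 c(497,-387) 32x33 a51|z34 c(500,-392) 33x34 a51|z30 c(502,-395) 34x35 a51
[392.1 306.7] 857.0 (241, 194, 42, 22) z60 c(369,-278) 14x27 a55|z45 c(366,-282) 16x29 a55|z40 c(365,-283) 16x30 a55|z34 c(364,-285) 17x31 a55|z30 c(363,-286) 17x31 a55
[391.6 269.2] 836.0 (241, 169, 41, 22) z60 c(378,-264) 14x25 a55|z45 c(376,-267) 15x28 a55|z40 c(375,-268) 15x28 a55|z34 c(375,-269) 16x29 a55|z30 c(374,-270) 16x30 a55
[392.1 234.7] 815.5 (242, 145, 40, 23) z60 c(387,-252) 14x24 a55|z45 c(386,-254) 15x26 a55|z40 c(385,-255) 15x27 a55|z34 c(385,-255) 16x28 a55|z30 c(384,-256) 16x28 a55
```

View pics/w3v.png

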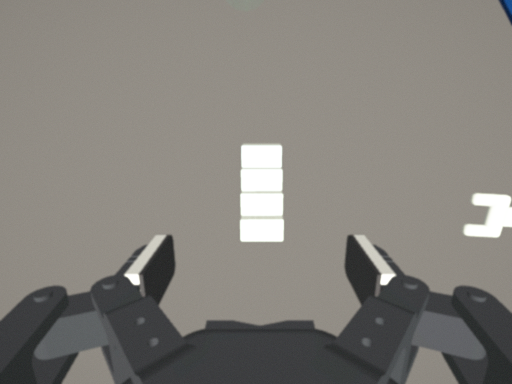

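The step tops sit in line and centred between the fingers, at (262,157) to (262,230). The third step is at (364,-285), as predicted. I'll descend and grip.

Emit:
arm_command:
  targets:
    - [[0,0,-0.03,0,0,0,1],[0,0,-0.03,0,0,0,1],[0,0,-0.0165,0,0,0,1],[0,0,0,0,0,0,-1],[0,0,0,0,0,0,-1],[0,0,0,0,0,0,-1],[0,0,0,0,0,0,-1],[0,0,0,0,0,0,-1],[0,0,0,0,0,0,-1]]
  force: 60

```text
time: 4.8
tool_pos: [365.0, -285.2, 16.3]
tcp_rot: [179.8, 0.0, 55.0]
ft_force: [-0.6, -0.6, 6.9]
finger_gap: 28.6
grip_force: 60.4
```

Emit:
arm_command:
  targets:
    - [[0,0,0.02,0,0,0,-1],[0,0,0.04,0,0,0,-1],[0.02,0.0025,0.02,0,0,0.075,-1],[0.034,0.003,0,0,0,0.075,-1],[0.034,0.003,0,0,0,0.075,-1],[0.034,0.003,0,0,0,0.075,-1],[0.034,0.003,0,0,0,0.075,-1],[0.034,0.003,0,0,0,0.075,-1],[0.034,0.003,0,0,0,0.075,-1],[0.034,0.003,0,0,0,0.075,-1]]

```text
time: 6.05
tool_pos: [622.7, -260.3, 94.3]
tcp_rot: [-179.9, -0.0, 89.5]
ft_force: [0.5, -0.2, -3.5]
finger_gap: 28.5
grip_force: 60.2
```

Emit:
arm_command:
  targets:
    - [[0,0,0,0,0,0.075,-1],[0,0,0,0,0,0,-1],[0,0,0,0,0,0,-1]]

```text
time: 6.42
tool_pos: [621.5, -260.7, 94.5]
tcp_rot: [-180.0, -0.0, 93.6]
ft_force: [-0.2, -0.3, -2.0]
finger_gap: 29.0
grip_force: 60.6
```

```bash
python3 shot.py w4; python3 meas.py w4 235; python3 - <<'E'
import cv2
from bench import viewer
a=cv2.imread('pics/w4.png');b=viewer.snapshot("side")[:,:,::-1]
cv2.imwrite('pics/w4v.png',cv2.resize(cv2.hconcat([a,cv2.resize(b[90:282,180:436],(512,384))]),(800,300)))
E
```

```text
6.425 [ 621.49210532 -260.68094337   94.4936075 ] [-1.79959294e+02 -2.00727136e-02  9.35582530e+01] 28.991691400370787 [ 615.9589158  -189.76619978  238.82262777]
[237.9 521.3] 115.0 (151, 341, 16, 14) z60 c(550,-374) 13x7 a51|z45 c(544,-389) 14x8 a51|z40 c(542,-395) 14x8 a51|z34 c(540,-401) 15x8 a51|z30 c(539,-405) 15x9 a51
[389.1 445. ] 1810.0 (227, 282, 65, 30) z60 c(624,-323) 47x25 a4|z45 c(625,-335) 51x27 a4|z40 c(625,-338) 52x27 a4|z34 c(625,-343) 54x28 a4|z30 c(625,-346) 55x29 a4
[389.3 382.4] 1762.0 (230, 240, 60, 31) z60 c(622,-290) 41x23 a4|z45 c(623,-298) 45x25 a4|z40 c(623,-301) 46x26 a4|z34 c(623,-304) 47x27 a4|z30 c(623,-307) 48x27 a4
[389.3 323.8] 1753.0 (230, 201, 60, 31) z60 c(620,-261) 40x21 a4|z45 c(621,-267) 43x23 a4|z40 c(621,-269) 44x24 a4|z34 c(621,-271) 45x24 a4|z30 c(621,-273) 46x25 a4
[389.2 270. ] 1708.0 (231, 165, 58, 31) z60 c(619,-236) 37x20 a4|z45 c(619,-240) 40x22 a4|z40 c(619,-241) 41x22 a4|z34 c(619,-243) 42x23 a4|z30 c(619,-244) 43x23 a4
blue [395.1 137.5] 19695.0 [[480.0, 0.0], [465.0, 349.5], [324.0, 343.5], [306.0, 0.0]] [[652.8267752930457, -118.68574098228699], [665.1685773673164, -291.8415841776193], [585.3353141177172, -293.1236591343199], [573.6954226755404, -123.59302893752934]] ((619.4929809570312, -208.17593383789062), (80.4012451171875, 174.97525024414062), 3.879492998123169)
```

View pics/w4v.png

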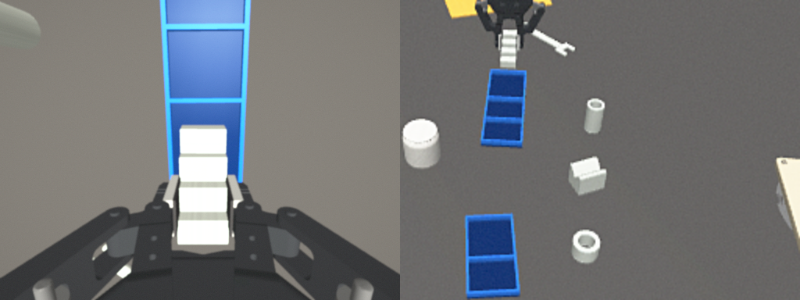

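The block is held square and centred over the tray's width: in the left half of the picture it sits at (205,185) between rails at x=165 and x=245. I'll lower and release.

Emit:
arm_command:
  targets:
    - [[0,0,-0.03,0,0,0,-1],[0,0,-0.025,0,0,0,-1],[0,0,-0.013,0,0,0,-1],[0,0,-0.005,0,0,0,-1],[0,0,0,0,0,0,-1]]

```text
time: 7.15
tool_pos: [622.3, -261.0, 22.4]
tcp_rot: [180.0, 0.0, 93.7]
ft_force: [-0.6, 0.7, -3.0]
finger_gap: 29.0
grip_force: 60.6
```

Emit:
arm_command:
  targets:
    - [[0,0,-0.0015,0,0,0,-1],[0,0,0,0,0,0,1],[0,0,0,0,0,0,1],[0,0,0,0,0,0,1],[0,0,0.04,0,0,0,1],[0,0,0.05,0,0,0,1],[-0.03,0.018,0.015,0,0,0,1],[-0.04,0.024,0,0,0,0,1],[-0.04,0.024,0,0,0,0,1],[-0.035,0.021,0,0,0,0,1]]

```text
time: 8.4
tool_pos: [475.8, -173.0, 125.5]
tcp_rot: [180.0, 0.0, 93.7]
ft_force: [0.3, 0.3, -0.5]
finger_gap: 85.3
grip_force: 0.0
```

Emit:
arm_command:
  targets:
    - [[-0.035,0.021,0,0,0,0,1],[0,0,0,0,0,0,1],[0,0,0,0,0,0,1]]

```text
time: 8.78
tool_pos: [442.8, -153.2, 126.1]
tcp_rot: [179.9, 0.1, 93.7]
ft_force: [-0.1, 0.0, 0.4]
finger_gap: 85.6
grip_force: 0.0
```

```bash
python3 shot.py w5; python3 meas.py w5 225; python3 - <<'E'
import cv2
from bench import viewer
a=cv2.imread('pics/w5.png');b=viewer.snapshot("side")[:,:,::-1]
cv2.imwrite('pics/w5v.png',cv2.resize(cv2.hconcat([a,cv2.resize(b[90:282,180:436],(512,384))]),(800,300)))
E
```

```text
8.775 [ 442.82424175 -153.1667697   126.08419457] [1.79895682e+02 6.42772917e-02 9.36697650e+01] 85.60395038906371 [436.80738644 -82.04413316 270.34300675]
[662.9 431.7] 247.5 (427, 283, 29, 13) z60 c(600,-222) 24x12 a4|z45 c(611,-232) 26x13 a4|z40 c(615,-236) 26x13 a4|z34 c(620,-240) 27x13 a4|z30 c(623,-242) 28x13 a4
[578.4 417.3] 82.5 (380, 274, 15, 11) z60 c(553,-216) 11x10 a4|z45 c(561,-225) 12x10 a4|z40 c(564,-228) 12x11 a4|z34 c(567,-232) 12x11 a4|z30 c(569,-235) 12x11 a4
[200.2 417.2] 84.0 (125, 274, 15, 11) z60 c(340,-229) 11x10 a4|z45 c(333,-239) 12x10 a4|z40 c(331,-243) 12x10 a4|z34 c(328,-247) 12x11 a4|z30 c(326,-250) 13x11 a4
[652.1 405.6] 457.5 (419, 262, 33, 17) z60 c(591,-205) 26x15 a4|z45 c(602,-213) 28x16 a4|z40 c(605,-216) 29x16 a4|z34 c(610,-220) 29x17 a4|z30 c(613,-222) 30x17 a4
[389.4 300.6] 1395.0 (238, 180, 44, 42) z60 c(442,-153) 33x33 a4|z45 c(442,-159) 36x36 a4|z40 c(442,-160) 36x36 a4|z34 c(442,-162) 37x37 a4|z30 c(443,-164) 38x38 a4
[419.1  15.4] 1144.5 (251, 0, 73, 31) z60 c(451,-26) 46x17 a4|z45 c(452,-22) 49x18 a4|z40 c(453,-20) 50x19 a4|z34 c(453,-19) 52x19 a4|z30 c(453,-18) 53x20 a4
blue [669.6 278.6] 14338.0 [[762.0, 163.5], [703.5, 427.5], [606.0, 411.0], [585.0, 382.5], [615.0, 166.5]] [[650.7120821473155, -72.37842305440299], [663.6540969074425, -246.48348317031056], [594.2668532769942, -237.92607534612208], [575.9829362361692, -217.50006309290848], [566.9119648860717, -79.41787566390354]] ((615.0776977539062, -162.48056030273438), (85.63609313964844, 176.706298828125), 3.9786345958709717)
```

View pics/w5v.png

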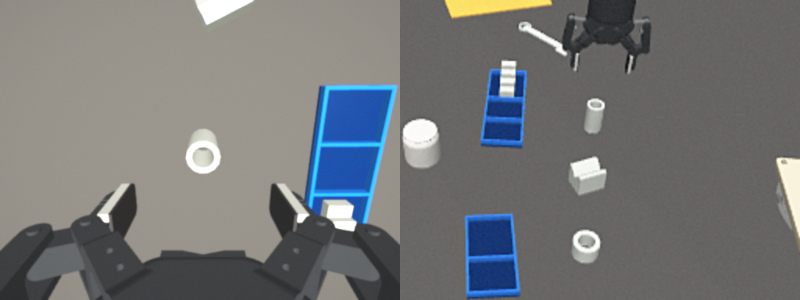

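The step block stands in tray3's large compartment (right half, about (508,80)). The sleeve is at (442,-153) in all three views, so I'll descend and grip it.

Emit:
arm_command:
  targets:
    - [[0,0,-0.04,0,0,0,1],[0,0,-0.04,0,0,0,1],[0,0,-0.03,0,0,0,1],[0,0,0,0,0,0,-1],[0,0,0,0,0,0,-1],[0,0,0,0,0,0,-1],[0,0,0,0,0,0,-1],[0,0,0,0,0,0,-1],[0,0,0,0,0,0,-1]]
  force: 50

```text
time: 10.0
tool_pos: [443.7, -153.5, 17.4]
tcp_rot: [179.8, 0.1, 93.7]
ft_force: [-0.3, 0.4, 5.7]
finger_gap: 33.3
grip_force: 49.6
```

Emit:
arm_command:
  targets:
    - [[0,0,0.03,0,0,0,-1],[0,0,0.04,0,0,0,-1],[0.018,0.046,0.03,0,0,0.0155,-1],[0.018,0.046,0,0,0,0.0155,-1],[0.018,0.046,0,0,0,0.0155,-1],[0.018,0.046,0,0,0,0.0155,-1],[0.018,0.046,0,0,0,0.0155,-1],[0.018,0.046,0,0,0,0.0155,-1],[0.018,0.046,0,0,0,0.0155,-1],[0.018,0.044,0,0,0,0.0155,-1]]

```text
time: 11.25
tool_pos: [586.6, 215.1, 116.0]
tcp_rot: [179.9, -0.0, 100.8]
ft_force: [1.3, -1.1, -2.3]
finger_gap: 33.2
grip_force: 50.3
```

Emit:
arm_command:
  targets:
    - [[0,0,0,0,0,0,-1],[0,0,0,0,0,0,-1]]

```text
time: 11.5
tool_pos: [585.8, 213.1, 115.3]
tcp_rot: [-180.0, 0.0, 100.8]
ft_force: [-0.5, -0.8, -2.4]
finger_gap: 33.4
grip_force: 50.6
```

```bash
python3 shot.py w6; python3 meas.py w6 235|grep blue; python3 - <<'E'
import cv2
from bench import viewer
a=cv2.imread('pics/w6.png');b=viewer.snapshot("side")[:,:,::-1]
cv2.imwrite('pics/w6v.png',cv2.resize(cv2.hconcat([a,cv2.resize(b[190:382,180:436],(512,384))]),(800,300)))
E
```

```text
11.5 [585.80655805 213.11066636 115.33856691] [-1.79979418e+02  2.53888771e-02  1.00804718e+02] 33.41432294573978 [571.40812618 283.0444626  259.625655  ]
blue [391.3 269.9] 6067.5 [[460.5, 220.5], [454.5, 336.0], [436.5, 351.0], [342.0, 348.0], [327.0, 336.0], [324.0, 219.0]] [[617.6397482178033, 256.2663579163409], [630.4938270349013, 186.5496785636169], [621.82731371154, 174.66493686911622], [563.9481661420414, 165.67678130927337], [553.6416972687033, 171.87620985830847], [541.3384817935123, 242.5697016928144]] ((586.454345703125, 209.547119140625), (80.71455383300781, 81.79109954833984), 10.806044578552246)
```

View pics/w6v.png

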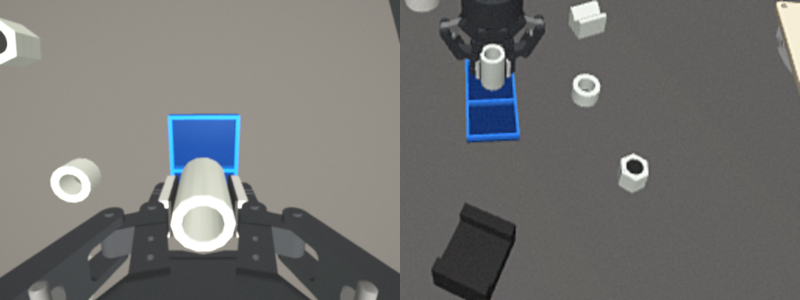

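The sleeve is held upright over tray2's small compartment: in the left half the tray's end edge runs from (167,115) to (240,115). The edge measures 77.6 mm against 78 mm. By my calculation the compartment centre is (586,215), about 2 mm from the TCP, so I'll lower it.

Emit:
arm_command:
  targets:
    - [[0,0.0005,-0.04,0,0,0,-1],[0,0.0005,-0.03,0,0,0,-1],[0,0,-0.016,0,0,0,-1],[0,0,-0.005,0,0,0,-1],[0,0,-0.002,0,0,0,-1],[0,0,0,0,0,0,-1]]

```text
time: 12.35
tool_pos: [587.0, 214.5, 23.6]
tcp_rot: [179.9, -0.0, 100.8]
ft_force: [-0.8, -0.1, -2.7]
finger_gap: 33.5
grip_force: 50.6
```

Emit:
arm_command:
  targets:
    - [[0,0,-0.0015,0,0,0,-1],[0,0,0,0,0,0,1],[0,0,0,0,0,0,1],[0,0,0,0,0,0,1],[0,0,0.05,0,0,0,1],[0,0,0.06,0,0,0,1],[-0.017,-0.027,0.01,0,0,-0.157,1],[-0.017,-0.027,0,0,0,-0.157,1],[-0.017,-0.027,0,0,0,-0.157,1],[-0.017,-0.027,0,0,0,-0.157,1]]

```text
time: 13.6
tool_pos: [517.6, 105.5, 141.0]
tcp_rot: [180.0, -0.0, 64.5]
ft_force: [-0.1, 0.1, 0.4]
finger_gap: 85.5
grip_force: 0.0
```

Emit:
arm_command:
  targets:
    - [[-0.017,-0.027,0,0,0,-0.157,1],[-0.017,-0.027,0,0,0,-0.157,1],[-0.018,-0.027,0,0,0,-0.157,1],[-0.018,-0.027,0,0,0,-0.157,1],[0,0,0,0,0,0,1],[0,0,0,0,0,0,1]]

```text
time: 14.35
tool_pos: [448.5, -1.5, 141.2]
tcp_rot: [180.0, -0.1, 28.9]
ft_force: [0.2, 0.6, -0.3]
finger_gap: 85.7
grip_force: 0.0
```

```bash
python3 shot.py w7; python3 meas.py w7 225; python3 - <<'E'
import cv2
from bench import viewer
a=cv2.imread('pics/w7.png');b=viewer.snapshot("side")[:,:,::-1]
cv2.imwrite('pics/w7v.png',cv2.resize(cv2.hconcat([a,cv2.resize(b[190:382,180:436],(512,384))]),(800,300)))
E
```

```text
14.35 [448.54024294  -1.46585935 141.1680915 ] [ 1.79983374e+02 -6.08381209e-02  2.89008514e+01] 85.6621294827261 [508.56181565  33.32381219 285.5315263 ]
[578.4 417.2] 80.0 (381, 274, 13, 11) z60 c(432,-139) 10x11 a29|z45 c(427,-150) 11x11 a29|z40 c(426,-154) 11x12 a29|z34 c(424,-159) 11x12 a29|z30 c(422,-162) 12x12 a29
[200.1 417.2] 81.5 (125, 274, 15, 11) z60 c(322,61) 10x12 a29|z45 c(310,62) 11x12 a29|z40 c(306,63) 11x13 a29|z34 c(301,64) 11x13 a29|z30 c(298,64) 12x13 a29
[393.3 275.9] 2465.0 (239, 156, 48, 58) z60 c(455,1) 48x38 a29|z45 c(451,-1) 51x41 a29|z40 c(450,-2) 52x41 a29|z34 c(449,-3) 54x42 a29|z30 c(448,-3) 54x43 a29
[159.3 153.1] 2078.0 (81, 76, 52, 53) z60 c(454,135) 37x38 a29|z45 c(451,141) 40x41 a29|z40 c(450,144) 41x42 a29|z34 c(448,146) 42x43 a29|z30 c(447,148) 42x43 a29
blue [697.5 129.3] 10396.5 [[676.5, 22.5], [766.5, 72.0], [766.5, 243.0], [594.0, 154.5]] [[649.4057959816809, -72.1652517414391], [654.5451234126748, -133.64328345324876], [578.9497119319353, -202.7447426944856], [569.7584874063406, -74.0844175584466]] ((614.3657836914062, -135.4758758544922), (81.4970474243164, 129.3377227783203), 3.9507386684417725)
```

View pics/w7v.png

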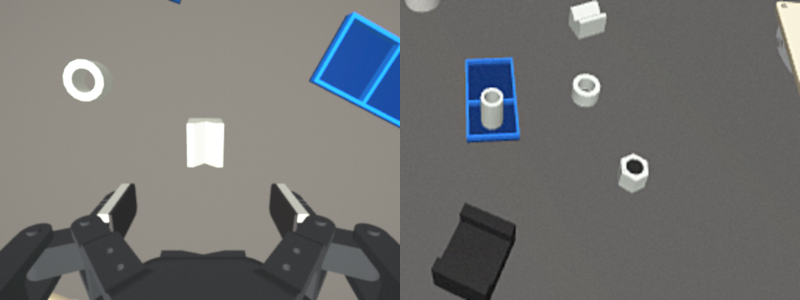

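The sleeve stands in tray2's small compartment. The V-block is centred and its groove lines up with the tool: left half at (206,142), 52x41 mm, centre (450,-2). The collar is at (447,148). I'll grip the V-block on its 40 mm faces.

Emit:
arm_command:
  targets:
    - [[0.0005,0,-0.045,0,0,0,1],[0.0005,0,-0.045,0,0,0,1],[0,0,-0.035,0,0,0,1],[0,0,0,0,0,0,-1],[0,0,0,0,0,0,-1],[0,0,0,0,0,0,-1],[0,0,0,0,0,0,-1],[0,0,0,0,0,0,-1],[0,0,0,0,0,0,-1]]
  force: 70

```text
time: 15.58
tool_pos: [451.3, -1.8, 18.2]
tcp_rot: [179.9, -0.2, 28.8]
ft_force: [0.3, 1.5, 5.8]
finger_gap: 38.5
grip_force: 72.4
```

Emit:
arm_command:
  targets:
    - [[0,0,0.03,0,0,0,-1],[0,0,0.05,0,0,0,-1],[0.0185,0.018,0.01,0,0,0.157,-1],[0.0185,0.018,0,0,0,0.157,-1],[0.0185,0.018,0,0,0,0.157,-1],[0.0185,0.018,0,0,0,0.157,-1],[0.0185,0.018,0,0,0,0.157,-1],[0.0185,0.018,0,0,0,0.157,-1],[0.0185,0.018,0,0,0,0.157,-1],[0.019,0.018,0,0,0,0.157,-1]]

```text
time: 16.82
tool_pos: [597.9, 142.9, 106.1]
tcp_rot: [-180.0, -0.0, 101.1]
ft_force: [0.7, -0.4, -3.7]
finger_gap: 38.2
grip_force: 72.1
```

Emit:
arm_command:
  targets:
    - [[0,0,0,0,0,0,-1],[0,0,0,0,0,0,-1]]

```text
time: 17.08
tool_pos: [596.9, 142.0, 105.7]
tcp_rot: [-179.9, 0.0, 100.7]
ft_force: [0.6, -0.7, -4.2]
finger_gap: 38.6
grip_force: 72.4
```

```bash
python3 shot.py w8; python3 meas.py w8 225|grep -E "blue|xx"; python3 - <<'E'
import cv2
from bench import viewer
a=cv2.imread('pics/w8.png');b=viewer.snapshot("side")[:,:,::-1]
cv2.imwrite('pics/w8v.png',cv2.resize(cv2.hconcat([a,cv2.resize(b[190:382,180:436],(512,384))]),(800,300)))
E
```

```text
17.075 [596.94482719 141.95169561 105.68103369] [-1.79947186e+02  1.09600738e-02  1.00657832e+02] 38.639624596631506 [582.79553539 211.9041727  249.96345061]
blue [397.2 180.2] 13684.5 [[474.0, 78.0], [463.5, 336.0], [327.0, 300.0], [316.5, 81.0]] [[617.2415941709719, 256.7775701728218], [644.3810776349501, 120.09035347098259], [562.0564337693272, 127.32364614774005], [540.0321544526793, 240.84945084303146]] ((592.2361450195312, 180.61668395996094), (80.27926635742188, 140.5944366455078), 10.980043411254883)
```

View pics/w8v.png

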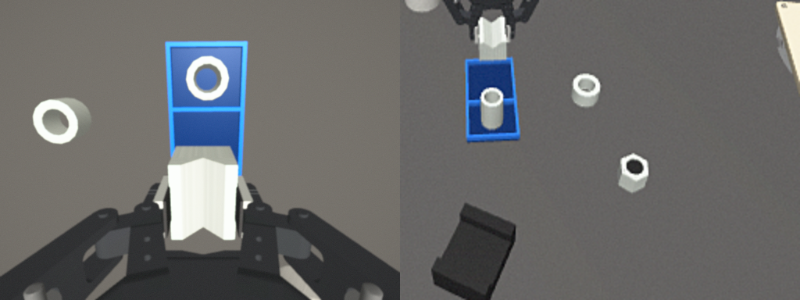

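The V-block is held over tray2's large compartment, centred in width (left half at (203,195), rails at x=167 and x=246). The sleeve shows centred in the small one at (207,78). The refined compartment centre is (598,146). I'll lower and release.

Emit:
arm_command:
  targets:
    - [[0.0005,0.001,-0.04,0,0,0,-1],[0.0005,0.001,-0.025,0,0,0,-1],[0,0,-0.012,0,0,0,-1],[0,0,-0.005,0,0,0,-1],[0,0,-0.001,0,0,0,-1],[0,0,0,0,0,0,-1]]

```text
time: 17.92
tool_pos: [599.4, 144.3, 24.0]
tcp_rot: [179.9, 0.0, 100.8]
ft_force: [0.7, -0.7, -3.9]
finger_gap: 38.5
grip_force: 72.3
```

Emit:
arm_command:
  targets:
    - [[0,0,-0.0015,0,0,0,-1],[0,0,0,0,0,0,1],[0,0,0,0,0,0,1],[0,0,0,0,0,0,1],[0,0,0.04,0,0,0,1],[0,0,0.05,0,0,0,1],[-0.04,0.001,0.01,0,0,-0.03,1],[-0.04,0.001,0,0,0,-0.03,1],[-0.04,0.001,0,0,0,-0.03,1],[-0.033,0.001,0,0,0,-0.03,1]]

```text
time: 19.18
tool_pos: [444.3, 148.3, 121.5]
tcp_rot: [180.0, -0.0, 93.8]
ft_force: [-1.0, 0.2, 1.6]
finger_gap: 85.5
grip_force: 0.0
```

Emit:
arm_command:
  targets:
    - [[0,0,0,0,0,0,1],[0,0,0,0,0,0,1],[0,0,0,0,0,0,1]]

```text
time: 19.55
tool_pos: [446.6, 148.3, 121.7]
tcp_rot: [180.0, -0.0, 93.9]
ft_force: [0.6, 0.1, 0.2]
finger_gap: 85.2
grip_force: 0.0
```

```bash
python3 shot.py w9; python3 meas.py w9 225; python3 - <<'E'
import cv2
from bench import viewer
a=cv2.imread('pics/w9.png');b=viewer.snapshot("side")[:,:,::-1]
cv2.imwrite('pics/w9v.png',cv2.resize(cv2.hconcat([a,cv2.resize(b[190:382,180:436],(512,384))]),(800,300)))
E
```

```text
19.55 [446.63472274 148.26050937 121.6803705 ] [ 1.79950491e+02 -4.22258004e-03  9.38910846e+01] 85.21833109107305 [440.47733488 219.17341367 266.00402788]
[578.5 417.3] 83.0 (380, 274, 15, 11) z60 c(554,89) 11x9 a4|z45 c(562,80) 11x10 a4|z40 c(565,77) 12x10 a4|z34 c(568,73) 12x11 a4|z30 c(571,70) 12x11 a4
[200.2 417.2] 84.0 (125, 274, 15, 11) z60 c(346,75) 11x9 a4|z45 c(339,65) 12x10 a4|z40 c(337,61) 12x10 a4|z34 c(334,57) 12x11 a4|z30 c(332,54) 12x11 a4
[668.7 314.4] 2787.5 (420, 180, 54, 64) z60 c(588,151) 38x51 a11|z45 c(598,146) 41x55 a11|z40 c(602,144) 42x56 a11|z34 c(606,142) 43x57 a11|z30 c(609,141) 44x58 a11
[392.5 287.1] 1931.0 (237, 167, 51, 50) z60 c(447,157) 38x38 a4|z45 c(447,152) 40x41 a4|z40 c(447,150) 41x42 a4|z34 c(448,149) 42x43 a4|z30 c(448,147) 43x44 a4
[705.8 188. ] 1851.5 (446, 101, 50, 50) z60 c(589,215) 34x34 a4|z45 c(600,214) 37x36 a4|z40 c(604,214) 37x37 a4|z34 c(608,214) 38x38 a4|z30 c(611,214) 39x39 a4
[267.3  27.7] 864.5 (151, 0, 54, 38) z60 c(385,268) 33x21 a4|z45 c(381,271) 35x22 a4|z40 c(380,273) 36x23 a4|z34 c(378,274) 37x24 a4|z30 c(377,275) 38x24 a4
blue [621.8 216.5] 7715.5 [[718.5, 108.0], [708.0, 268.5], [627.0, 366.0], [577.5, 372.0], [568.5, 358.5], [567.0, 130.5]] [[617.7354648475882, 256.73934583692346], [636.5210573392194, 167.69135580069718], [602.0809181633495, 100.4944978581645], [571.1001547089372, 94.12078810717303], [563.5516129396005, 103.19995966804896], [537.5586420590334, 239.67599253725882]] ((592.3665771484375, 175.11434936523438), (84.02427673339844, 151.15664672851562), 11.004129409790039)
```

View pics/w9v.png

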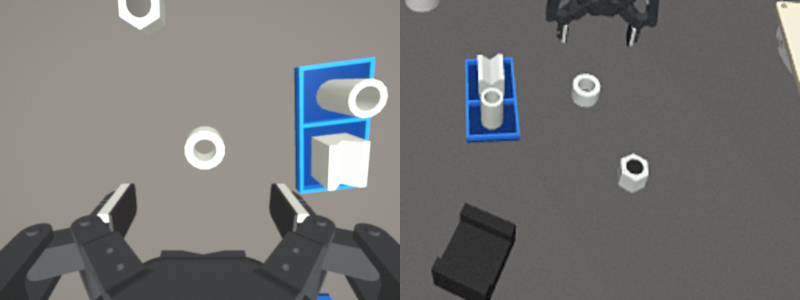

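V-block and sleeve both stand in tray2: their tops project to (599,146) and (586,215), on the compartment centres. The collar is centred at (448,147), so I'll grip it.

Emit:
arm_command:
  targets:
    - [[0.0005,-0.0005,-0.04,0,0,0,1],[0.0005,-0.0005,-0.04,0,0,0,1],[0,0,-0.03,0,0,0,1],[0,0,0,0,0,0,-1],[0,0,0,0,0,0,-1],[0,0,0,0,0,0,-1],[0,0,0,0,0,0,-1],[0,0,0,0,0,0,-1],[0,0,0,0,0,0,-1]]
  force: 50

```text
time: 20.78
tool_pos: [448.4, 147.6, 13.4]
tcp_rot: [179.8, -0.0, 93.9]
ft_force: [-1.2, -0.6, 6.9]
finger_gap: 42.1
grip_force: 51.5
```

Emit:
arm_command:
  targets:
    - [[0,0,0.03,0,0,0,-1],[0,-0.02,0.05,0,0,0,-1],[0.019,-0.038,0.01,0,0,0,-1],[0.021,-0.038,0,0,0,0,-1],[0.021,-0.038,0,0,0,0,-1],[0.021,-0.038,0,0,0,0,-1],[0.021,-0.038,0,0,0,0,-1],[0.021,-0.038,0,0,0,0,-1],[0.021,-0.038,0,0,0,0,-1],[0.023,-0.036,0,0,0,0,-1]]

```text
time: 22.02
tool_pos: [615.2, -176.2, 101.9]
tcp_rot: [180.0, 0.0, 93.9]
ft_force: [-0.1, 0.5, -1.2]
finger_gap: 41.7
grip_force: 51.7
```

Emit:
arm_command:
  targets:
    - [[0,0,0,0,0,0,-1],[0,0,0,0,0,0,-1]]

```text
time: 22.28
tool_pos: [614.3, -174.5, 101.3]
tcp_rot: [-180.0, -0.0, 93.9]
ft_force: [-0.1, 0.3, -3.0]
finger_gap: 41.4
grip_force: 51.8
```

```bash
python3 shot.py w10; python3 meas.py w10 225|grep -E "blue|xx"; python3 - <<'E'
import cv2
from bench import viewer
a=cv2.imread('pics/w10.png');b=viewer.snapshot("side")[:,:,::-1]
cv2.imwrite('pics/w10v.png',cv2.resize(cv2.hconcat([a,cv2.resize(b[90:282,180:436],(512,384))]),(800,300)))
E
```

```text
22.275 [ 614.27966976 -174.51157729  101.29262977] [-1.79980551e+02 -2.85777046e-02  9.38757463e+01] 41.41937358583128 [ 608.29724051 -103.627465    245.61343381]
blue [441.9 450.5] 970.5 [[450.0, 405.0], [457.5, 480.0], [424.5, 481.5], [423.0, 433.5]] [[654.8138042378633, -245.6109574054662], [665.4268332329655, -299.63711265706786], [644.3853523207097, -302.22519699112996], [640.2393087778249, -266.6875035590457]] ((652.4085693359375, -273.7412414550781), (24.090377807617188, 55.846981048583984), 3.602947473526001)
blue [397.8 201.7] 14339.0 [[475.5, 96.0], [465.0, 336.0], [328.5, 343.5], [318.0, 97.5]] [[648.9537210874761, -71.77449793950325], [658.6580810400983, -199.99339336532302], [580.0238096379555, -210.04660173537184], [571.0051263779997, -77.74500430317717]] ((614.8630981445312, -140.88107299804688), (80.48172760009766, 133.29855346679688), 3.8803606033325195)
```

View pics/w10v.png

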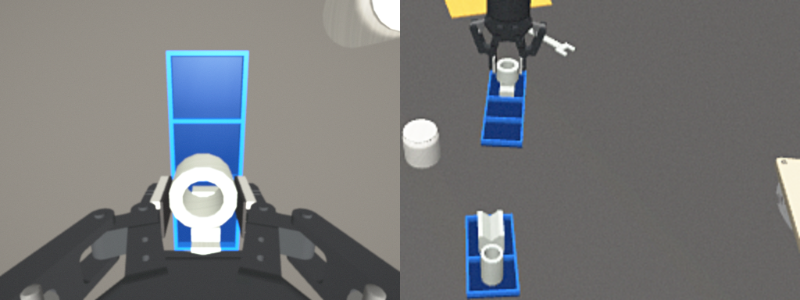

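The collar is held level over tray3's middle compartment (left half, ring centre (203,200), dividers at y≈122 and below). The refined centre is (616.6,-174). I'll lower and release.

Emit:
arm_command:
  targets:
    - [[0.001,0,-0.04,0,0,0,-1],[0.001,0,-0.025,0,0,0,-1],[0,0,-0.012,0,0,0,-1],[0,0,-0.005,0,0,0,-1],[0,0,-0.001,0,0,0,-1],[0,0,0,0,0,0,-1]]

```text
time: 23.12
tool_pos: [617.4, -175.0, 19.6]
tcp_rot: [179.9, 0.0, 93.9]
ft_force: [-0.5, 0.0, -1.7]
finger_gap: 41.7
grip_force: 51.7
```

Emit:
arm_command:
  targets:
    - [[0,0,-0.0015,0,0,0,-1],[0,0,0,0,0,0,1],[0,0,0,0,0,0,1],[0,0,0,0,0,0,1],[0,0,0.04,0,0,0,1],[0,0,0.05,0,0,0,1],[-0.026,0.05,0.02,0,0,0,1],[-0.026,0.05,0,0,0,0,1],[-0.026,0.05,0,0,0,0,1],[-0.026,0.05,0,0,0,0,1]]

```text
time: 24.38
tool_pos: [511.7, 26.7, 127.1]
tcp_rot: [179.9, -0.0, 93.9]
ft_force: [0.9, 1.6, 0.4]
finger_gap: 85.7
grip_force: 0.0
```

Emit:
arm_command:
  targets:
    - [[-0.026,0.05,0,0,0,0,1],[-0.026,0.05,0,0,0,0,1],[-0.026,0.05,0,0,0,0,1],[-0.026,0.05,0,0,0,0,1],[-0.026,0.048,0,0,0,0,1],[0,0,0,0,0,0,1],[0,0,0,0,0,0,1],[0,0,0,0,0,0,1]]

```text
time: 25.38
tool_pos: [383.2, 272.3, 126.8]
tcp_rot: [180.0, 0.0, 93.8]
ft_force: [0.2, -0.9, -0.7]
finger_gap: 85.5
grip_force: 0.0
```

```bash
python3 shot.py w11; python3 meas.py w11 225; python3 - <<'E'
import cv2,pickle
from h import *
from bench import viewer
np.set_printoptions(precision=1,suppress=True)
a=cv2.imread('pics/w11.png');b=viewer.snapshot("side")[:,:,::-1]
m,s=pickle.load(open('w11.pkl','rb'))
for c,A,k in blobs((a.min(2)>225).astype(np.uint8),500):
    p=plane(m,k[:,0],34); e=p.max(0)-p.min(0)
    if max(e)<60 and min(e)>25:
        c=p.mean(0); w={t:np.ptp(p@[np.cos(np.radians(t)),np.sin(np.radians(t))]) for t in range(0,180,5)}
        print(c,{t:round(float(v),1) for t,v in w.items()})
cv2.imwrite('pics/w11v.png',cv2.resize(cv2.hconcat([a,cv2.resize(b[90:282,180:436],(512,384))]),(800,300)))
E
```

```text
25.375 [383.23971642 272.25434811 126.815355  ] [1.79988432e+02 1.45471178e-02 9.37999962e+01] 85.49891544927365 [377.27370751 343.24748946 271.11866485]
[755.  444.4] 90.0 (493, 290, 19, 11) z60 c(595,200) 15x9 a19|z45 c(610,189) 16x10 a19|z40 c(616,186) 16x10 a19|z34 c(622,182) 17x10 a19|z30 c(626,179) 17x10 a19
[578.4 417.3] 82.5 (380, 274, 15, 11) z60 c(493,210) 11x10 a4|z45 c(502,200) 12x10 a4|z40 c(504,197) 12x11 a4|z34 c(508,193) 12x11 a4|z30 c(510,191) 12x11 a4
[200.2 417.2] 84.0 (125, 274, 15, 11) z60 c(280,196) 11x10 a4|z45 c(273,185) 12x10 a4|z40 c(271,182) 12x11 a4|z34 c(268,178) 12x11 a4|z30 c(266,175) 13x11 a4
[740.7 414.3] 253.5 (481, 266, 31, 28) z60 c(584,218) 29x16 a61|z45 c(598,209) 31x17 a61|z40 c(603,206) 32x18 a61|z34 c(609,202) 33x18 a61|z30 c(613,200) 33x19 a61
[384.1 267.3] 1578.0 (234, 154, 45, 49) z60 c(378,289) 33x37 a5|z45 c(378,285) 36x40 a5|z40 c(378,284) 36x41 a5|z34 c(378,283) 37x42 a5|z30 c(378,282) 38x43 a5
blue [680.2 368.3] 3710.0 [[759.0, 327.0], [751.5, 385.5], [705.0, 429.0], [645.0, 436.5], [622.5, 415.5], [625.5, 333.0], [735.0, 319.5]] [[619.8692982121576, 254.55670242603622], [627.5518786287373, 213.18672624076223], [605.6410084106583, 178.24249245608618], [565.8877539675318, 169.61696954346888], [546.8045437266356, 184.96876322890768], [535.684838105514, 244.83388994432215], [603.1003007957316, 258.570637117068]] ((584.2721557617188, 214.0143280029297), (85.79153442382812, 80.33181762695312), 11.085149765014648)
[378.4 282.7] {0: 37.7, 5: 37.3, 10: 38.5, 15: 39.8, 20: 40.8, 25: 41.4, 30: 41.7, 35: 41.9, 40: 41.7, 45: 41.3, 50: 40.5, 55: 39.4, 60: 38.3, 65: 38.3, 70: 39.5, 75: 40.6, 80: 41.4, 85: 41.9, 90: 42.1, 95: 42.0, 100: 41.8, 105: 41.3, 110: 40.5, 115: 39.4, 120: 38.0, 125: 38.0, 130: 39.1, 135: 40.1, 140: 40.8, 145: 41.4, 150: 41.7, 155: 41.7, 160: 41.5, 165: 41.0, 170: 40.2, 175: 39.1}
```

View pics/w11v.png

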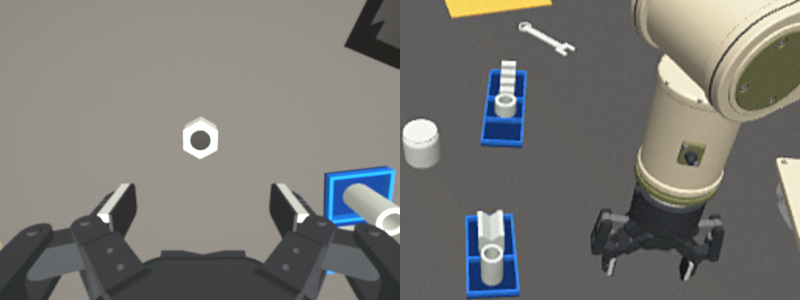

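The collar is in tray3's middle compartment. The nut's flats face 3°, the tool's closing line is at 3.8°, and the nut's centre is (378,283). I'll shift over it and grip.

Emit:
arm_command:
  targets:
    - [[-0.005,0.0105,-0.02,0,0,0,1],[0,0,-0.035,0,0,0,1],[0,0,-0.035,0,0,0,1],[0,0,-0.023,0,0,0,1],[0,0,0,0,0,0,-1],[0,0,0,0,0,0,-1],[0,0,0,0,0,0,-1],[0,0,0,0,0,0,-1],[0,0,0,0,0,0,-1],[0,0,0,0,0,0,-1]]
  force: 50

```text
time: 26.72
tool_pos: [379.0, 284.5, 15.6]
tcp_rot: [179.8, -0.1, 93.9]
ft_force: [-1.5, -2.0, 7.0]
finger_gap: 34.9
grip_force: 51.0
```

Emit:
arm_command:
  targets:
    - [[0,0,0.04,0,0,0,-1],[0,-0.02,0.05,0,0,0,-1],[0.027,-0.046,0,0,0,0,-1],[0.029,-0.047,0,0,0,0,-1],[0.029,-0.047,0,0,0,0,-1],[0.029,-0.047,0,0,0,0,-1],[0.029,-0.047,0,0,0,0,-1],[0.029,-0.047,0,0,0,0,-1],[0.03,-0.047,0,0,0,0,-1],[0.03,-0.045,0,0,0,0,-1]]

```text
time: 27.98
tool_pos: [610.3, -111.0, 104.1]
tcp_rot: [180.0, 0.0, 93.9]
ft_force: [1.1, 0.8, -1.5]
finger_gap: 34.9
grip_force: 51.0
```

Emit:
arm_command:
  targets:
    - [[0,0,0,0,0,0,-1],[0,0,0,0,0,0,-1],[0,0,0,0,0,0,-1]]

```text
time: 28.35
tool_pos: [609.0, -108.1, 103.8]
tcp_rot: [-180.0, -0.0, 94.0]
ft_force: [-0.3, 0.0, -2.2]
finger_gap: 35.0
grip_force: 51.2
```

```bash
python3 shot.py w12; python3 meas.py w12 225|grep -E "blue|xx"
```

```text
28.35 [ 609.02524318 -108.09067618  103.83994104] [-1.79979581e+02 -1.97686565e-02  9.39625169e+01] 34.950469862302015 [602.95383865 -37.19836695 248.17780183]
blue [351.6 454. ] 837.5 [[334.5, 420.0], [384.0, 445.5], [369.0, 483.0], [336.0, 480.0]] [[579.8213598038847, -196.20552074884785], [611.6979666219149, -212.53824604441107], [603.8304776276705, -241.67530045238877], [582.3167050910638, -240.8198090873259]] ((595.774169921875, -218.86334228515625), (32.248992919921875, 46.414710998535156), 1.8978383541107178)
blue [399.8 273.1] 5597.0 [[471.0, 231.0], [463.5, 346.5], [330.0, 336.0], [328.5, 228.0]] [[650.0433321553439, -72.89925426482081], [653.9425825375066, -141.30284895238432], [575.2752850805053, -140.0595212465305], [572.47900656093, -76.62525055666852]] ((612.7229614257812, -108.93402862548828), (80.25667572021484, 70.15042877197266), 3.867276430130005)
```

Emit:
arm_command:
  targets:
    - [[0.001,-0.001,-0.04,0,0,0,-1],[0.001,0,-0.025,0,0,0,-1],[0,0,-0.013,0,0,0,-1],[0,0,-0.005,0,0,0,-1],[0,0,-0.001,0,0,0,-1],[0,0,0,0,0,0,-1]]

```text
time: 29.15
tool_pos: [612.4, -110.4, 21.0]
tcp_rot: [179.9, 0.0, 93.9]
ft_force: [0.8, -0.2, -2.7]
finger_gap: 34.4
grip_force: 51.2
```

Position is good. I'll release, rise, and back away to look over both trays.

Emit:
arm_command:
  targets:
    - [[0,0,-0.001,0,0,0,-1],[0,0,0,0,0,0,1],[0,0,0,0,0,0,1],[0,0,0,0,0,0,1],[0,0,0.04,0,0,0,1],[0,0,0.05,0,0,0,1],[-0.03,0.01,0.03,0,0,-0.15,1],[-0.03,0.01,0.03,0,0,-0.15,1],[-0.03,0.01,0.03,0,0,-0.15,1],[-0.03,0.01,0.03,0,0,-0.15,1]]

```text
time: 30.4
tool_pos: [490.6, -69.9, 229.9]
tcp_rot: [180.0, -0.0, 59.2]
ft_force: [0.1, 0.1, 0.9]
finger_gap: 85.5
grip_force: 0.0
```

Emit:
arm_command:
  targets:
    - [[-0.005,0.02,0.03,0,0,-0.15,1],[0,0.02,0.03,0,0,-0.15,1],[0,0.02,0.03,0,0,-0.15,1],[0,0.02,0.03,0,0,-0.15,1],[0,0.02,0,0,0,-0.15,1],[0,0,0,0,0,-0.15,1],[0,0,0,0,0,-0.14,1],[0,0,0,0,0,0,1],[0,0,0,0,0,0,1]]

```text
time: 31.52
tool_pos: [486.5, 29.7, 348.9]
tcp_rot: [180.0, -0.0, 0.1]
ft_force: [0.1, -0.1, 0.1]
finger_gap: 85.0
grip_force: 0.0
```

```bash
python3 shot.py w13; python3 meas.py w13 225|grep -v " a0|"; python3 - <<'E'
import cv2
from bench import viewer
a=cv2.imread('pics/w13.png');b=viewer.snapshot("side")[:,:,::-1]
cv2.imwrite('pics/w13v.png',cv2.resize(cv2.hconcat([a,cv2.resize(b[90:282,180:436],(512,384))]),(800,300)))
E
```

```text
31.525 [486.50960767  29.70674449 348.86894004] [ 1.79998871e+02 -7.80291823e-03  1.02399312e-01] 84.98719937514231 [555.42204831  30.74998321 493.17943152]
[191.9 122.7] 462.5 (116, 69, 25, 26) z60 c(586,216) 33x34 a41|z45 c(587,223) 34x35 a41|z40 c(587,225) 34x36 a41|z34 c(588,227) 35x36 a41|z30 c(588,229) 35x37 a41
[272.6 110.4] 1013.5 (161, 56, 41, 36) z60 c(597,140) 40x51 a11|z45 c(598,144) 42x53 a11|z40 c(599,145) 42x54 a11|z34 c(599,147) 43x54 a11|z30 c(600,148) 43x55 a11
[645.6  91.2] 239.5 (424, 50, 14, 23) z60 c(614,-207) 28x17 a4|z45 c(616,-215) 29x18 a4|z40 c(617,-218) 30x18 a4|z34 c(618,-221) 30x18 a4|z30 c(618,-223) 30x18 a4
[667.7  88.5] 249.5 (438, 48, 15, 23) z60 c(617,-227) 29x17 a2|z45 c(619,-236) 30x18 a2|z40 c(619,-239) 30x18 a2|z34 c(620,-242) 30x18 a2|z30 c(621,-244) 31x19 a2
[598.7  93.1] 720.0 (384, 47, 31, 32) z60 c(613,-163) 40x41 a47|z45 c(615,-170) 42x42 a47|z40 c(615,-172) 42x43 a47|z34 c(616,-175) 43x43 a47|z30 c(617,-177) 43x44 a47
[690.9  85.9] 264.0 (454, 46, 15, 24) z60 c(619,-248) 30x18 a4|z45 c(621,-257) 31x18 a4|z40 c(622,-261) 31x18 a4|z34 c(623
[... 215 characters left out ...]
 116.3] 4493.0 [[310.5, 63.0], [328.5, 144.0], [190.5, 169.5], [171.0, 91.5]] [[646.3112362760367, 110.01411296392186], [568.5882639035218, 94.77145318275889], [542.2272867942913, 243.79215424192267], [619.5281474293819, 254.07097094934517]] ((593.1421508789062, 176.11495971679688), (81.97667694091797, 152.67535400390625), 11.015007019042969)
blue [589.3  93.1] 6997.0 [[721.5, 43.5], [709.5, 127.5], [490.5, 141.0], [493.5, 58.5]] [[664.7488974639483, -300.1394807993126], [585.7864442798582, -304.4856202203139], [571.920501608534, -76.19251112873148], [650.7728071955554, -73.96416900544831]] ((618.2508544921875, -188.60145568847656), (81.63191986083984, 230.62608337402344), 3.919649124145508)
```

View pics/w13v.png

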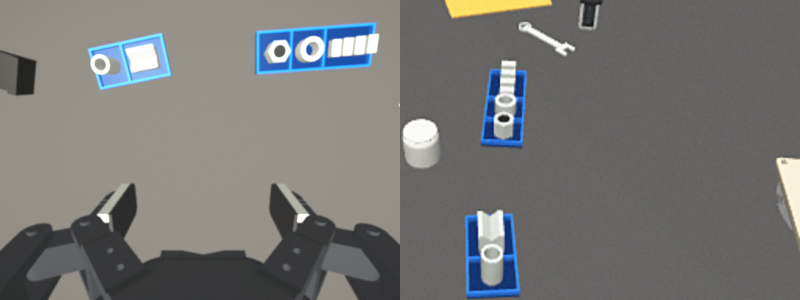

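All five parts stand upright in their compartments: in the left half, nut (278,51), collar (310,48), step block (355,46), V-block (143,57) and sleeve (102,64). Their tops project onto the compartment centres within a few mm, at the heights expected for parts on the tray floor. The spanner, tin and black block look undisturbed.

```bash
python3 -c "
from bench import job
print(job.hand_in())"
```

```text
the job is handed in; nothing more can be done
None
```

Both drill-press kits are made up and handed in at about 32 s of the 122 s; the final pictures show every part upright in its compartment and the spanner, black block and tin undisturbed, though the hand-in returned no verdict.

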